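# Strip the drilling fixture

### The arm

A 6-joint arm with a two-finger parallel gripper is mounted at the origin on a cart in front of the work surface, level with it; the furniture and walls round the work are solid. World frame = base frame: x ahead of the robot, y to its left, z up, the work surface at z = 0. Lengths are in mm, angles in rad, forces in N, time in s.
With the tool pointing down it reaches from about 350 to 975 mm from the base axis. Payload 7.1 kg.
Tool frame: the origin (TCP) lies midway between the tips of the shut fingers; the grasp point (between the pads) lies ctrl.grip_point_offset behind it (ctrl.grip_point_offset is the distance from the TCP to the grasp point, in mm); z points along the fingers, y is the line along which they close (so a half turn about z gives the same grasp; the last joint's range is limited). The gripper opens to 88 mm and grips with 3 to 60 N. Pads are 20 mm wide; open, the fingers measure 115 mm over their backs; the gripper's body (75 mm by 178 mm) begins 61 mm behind the grasp point.
Start: joints at [-1.21, 0.423, 1.63, -0, 1.089, -0.019], TCP at [231.725, -580.438, 222.675] pointing down, gripper open.
Joint ranges: [-3, 3], [-0.9, 2.11], [0.09, 2.58], [-1.31, 4.45], [0.11, 2.69], [-2.54, 2.54]. Speed limits (rad/s): [2.39, 2.39, 3.01, 3.14, 3.14, 3.14].

### API

Orientations are given as a rotation vector (axis times angle).
In Python, from workcell import ctrl gives the robot as it stands.
- The arm moves only by the tool apply_moves, never from a script. Its argument "targets" is a list of rows, each an object of numbers: "tx", "ty", "tz": the shift along the world's x, y, z in m; "spin": the turn about the world's z in degrees. In form: [{"tx": .., "ty": .., "tz": .., "spin": ..}, ...]. A call has exactly 8 rows; each row is the pose to reach, as a shift and turn from the pose commanded when the call began; what a row does not reach only later rows make up. A row lasts 1/10 s, in which the tool goes at most 50 mm and 8.59 degrees, less where a joint would pass 70% of its speed; a pose out of reach is approached as far as the arm can. A call with a gripper value outside its range is refused whole. "gripper" is the closure, from -1 (fully open) to 1 (shut), set as the call begins (left out, the last holds). The fingers move at their own pace and stop on an object; the grip force is fixed at half the most. Time passes only in rows, so rows that repeat a pose let the fingers close, or fill a call up. It gives the time, the measured TCP pose, the force, the opening and the grip force at its end, in the units of the state.
- ctrl.get_obs(): the state, without advancing time (a new reading comes with each control period).
- ctrl.get_image(name): name is "scene" or "top"; returns the picture (480x640x3 uint8, red, green, blue); there is no depth.
- ctrl.get_calibration(name): a dict with "fov_y" (degrees; the focal length in pixels is half the picture's height over the tangent of half this angle, whatever the lens; pixels are square), "cx", "cy" (the principal point, pixels), "rvec" (rotation vector, rad) and "tvec" (3), from world to camera coordinates, as OpenCV has them. Camera axes: x right, y down, z forward; pixel columns grow to the right and rows downward; lengths in mm; the calibration is good to about 2 mm. A picture is of the moment at which its call begins. get_calibration takes no time and is no camera call.
- ctrl.close_job(): hands the job in; it is judged then, once.
Trained networks look in the newest picture that a camera, given by its name, has taken for a name from the list of things; names that differ only in an ending like _2 or _b are one class to them, and where a whole thing is asked for, a point or a joint stands for the part that bears it (a point fixed in the world has none). Each returns a list of dicts, best first, with "score" (0 to 1); they miss things now and then, are a little off and sometimes report something else, mostly with a low value. They report only what shows in the picture. A call takes as long as a camera call. They do not tell look-alikes from the thing itself.
- ctrl.outline_of(name, camera): "pixels" (480x640 bool, what is visible of it) and "box" ([left, top, right, bottom] in pixels, round what is visible of it).
- ctrl.pinpoint(name, camera): "uv" ([column, row] in pixels: a listed point, or the origin of a listed thing).
The state is a dict: "t": time; "qpos": joint angles; "qvel": joint speeds; "joint_torque": joint torques, N m; "ee_pos": TCP position; "orientation": TCP orientation; "ft_force": force on the tool from outside, world axes, zero at the start; "moment": the same for the moment, N m; "width": finger opening in mm; "grasp_force": force on a finger pad.
Only numpy, scipy, OpenCV 4.12 (cv2) and the standard library are available. Lean on these libraries where they do the work, as an engineer would, in place of code of your own. Each camera call takes 0.05 s, during which the arm holds its last target. There are 200 camera calls.

### The job

Strip the drilling fixture from the top down, one piece at a time. Stand the brass bush upright on the round stand inside its lip, lay the timber block centred on the short cradle and the spoil board under it centred on the long cradle, flat between their end cleats, then lift the carrier plate straight up off the two pins, keeping it level, and lay it centred on the plate rest, flat on both bearers between the end cleats. Let go of everything and leave it at rest.

Things in the scene. Friction and masses are not known exactly. Their poses are not given: they have to be found in the camera images.
- drill_bush: Turned brass drill bush on top of the stack: 34 mm diameter foot flange, slimmer barrel above, 28 mm high, 0.11 kg; stands loose on the timber block. Origin: centre of its underside; z up along its axis.
- timber_block: Pine block 44 (x) x 85 (y) x 28 (z) mm, lying loose on the spoil board, roughly along it. Origin: centre of its underside; y along its length.
- spoil_board: Timber offcut 50 (x) x 110 (y) x 22 (z) mm, lying loose under the timber block, on the carrier plate, roughly along it. Origin: centre of its underside; y along its length.
- carrier_plate: Aluminium plate 46 (x) x 180 (y) x 8 (z) mm, lowest in the stack; 11 mm holes at y = +-75 mm sit over the fixture's two 8 mm pins. Loose, 0.18 kg. Origin: centre of its underside; y along its length.
- fixture: Dark steel base 90 (x) x 220 (y) x 10 (z) mm, fixed to the trolley, with two upright locating pins at y = +-75 mm: 26 mm diameter shoulders up to 32 mm above the trolley (the carrier plate's underside rests there, so 22 mm is free beneath it), then 8 mm pins up to 52 mm. Origin: centre of its underside; y along its length.
- bush_stand: Round grey plastic pedestal, 60 mm diameter at the top (68 mm at the foot), fixed. Its seat is 18 mm above the origin, inside a lip 3 mm high with 54 mm inner diameter. Origin: centre of its underside.
- short_cradle: Shorter plywood cradle, fixed: foot 64 (x) x 119 (y) x 6 mm, deck 34 mm wide (x) with its top 18 mm above the origin, and two end cleats 44 mm wide that rise 10 mm above the deck, 103 mm apart inside along y. Origin: centre of its underside; y along its length.
- long_cradle: Longer plywood cradle, fixed: foot 64 (x) x 146 (y) x 6 mm, deck 34 mm wide (x) with its top 18 mm above the origin, and two end cleats 44 mm wide that rise 10 mm above the deck, 130 mm apart inside along y. Origin: centre of its underside; y along its length.
- plate_rest: Longest wooden holder, fixed: board 70 (x) x 226 (y) x 8 mm with two bearers across it (50 mm wide in x, 22 mm thick) at y = +-62 mm whose tops are 30 mm above the origin, and two end cleats that rise 14 mm above the bearers, 200 mm apart inside along y. Origin: centre of its underside; y along its length.
There are look-alikes about, which are no part of the job. Of the things that look like the drill_bush, the smaller one is meant.

How it is judged (in metres and radians):
On the way, in this order (a step that is already met when the one before it is completed fails the run):
1. the drill bush is set down upright on the round stand, inside its lip, and let go (horizontal distance between drill_bush and bush_stand below 0.012 m and z of drill_bush in the frame of bush_stand between 0.014 and 0.022 m and linear speed of drill_bush below 0.02 m/s and angle between drill_bush's own z axis and vertical below 0.1 rad and contact force between the fingers and drill_bush below 0.1 N), for 0.2 s.
2. the timber block lies flat on the short cradle between its cleats and is let go (horizontal distance between timber_block and short_cradle below 0.015 m and z of timber_block in the frame of short_cradle between 0.014 and 0.022 m and angle between the y axis of timber_block and the y axis of short_cradle, either way round below 0.15 rad and linear speed of timber_block below 0.02 m/s and angle between timber_block's own z axis and vertical below 0.1 rad and contact force between the fingers and timber_block below 0.1 N), for 0.2 s.
3. the spoil board lies flat on the long cradle between its cleats and is let go (horizontal distance between spoil_board and long_cradle below 0.015 m and z of spoil_board in the frame of long_cradle between 0.014 and 0.022 m and angle between the y axis of spoil_board and the y axis of long_cradle, either way round below 0.15 rad and linear speed of spoil_board below 0.02 m/s and angle between spoil_board's own z axis and vertical below 0.1 rad and contact force between the fingers and spoil_board below 0.1 N), for 0.2 s.
4. the carrier plate, lifted off its pins, lies level on both bearers of the plate rest and is let go (horizontal distance between carrier_plate and plate_rest below 0.016 m and z of carrier_plate in the frame of plate_rest between 0.026 and 0.034 m and angle between the y axis of carrier_plate and the y axis of plate_rest, either way round below 0.15 rad and linear speed of carrier_plate below 0.02 m/s and angle between carrier_plate's own z axis and vertical below 0.1 rad and contact force between the fingers and carrier_plate below 0.1 N), for 0.2 s.
At the end, for the whole second after the job is handed in: All let go, flat and at rest: bush on the round stand within 12 mm of its centre; block on the short cradle and board on the long cradle within 15 mm, carrier plate on both bearers of the plate rest within 16 mm of centre, these three within 0.15 rad of the holder's length (all of step 1 and all of step 2 and all of step 3 and all of step 4); the robot touches nothing.
It fails at once if the carrier plate is cocked or tipped by more than 0.2 rad (angle between carrier_plate's own z axis and vertical above 0.2 rad).
It also fails if it takes over 120 s, if anything falls off the work surface, if the arm or the gripper's body presses on something with over 40 N, if the wrist force passes 120 N, or if a joint passes its speed limit or range.

## Working session

There is one attempt and no reset: what is moved stays moved. The work goes in short steps, Python scripts to look and compute and a tool call to move; the robot and the scene stay as the last step left them, time stands still between calls to the robot, and variables do not carry over. Pictures are saved under pics/ and viewed, at most 14 in all, crops included, and the job is handed in when it is done.

Besides the shell and the picture viewer there is one more tool, called after "Request:" in YAML: its name, and indented under it one key for each argument. apply_moves: Moves the arm, as the interface text tells. Its arguments: {"type":"object","properties":{"targets":{"type":"array"},"gripper":{"type":"number"}},"required":["targets"]}

```bash
mkdir -p pics
cat > h.py <<'E'
import numpy as np, cv2
from workcell import ctrl
def cal(n):
    c=ctrl.get_calibration(n); f=240/np.tan(np.radians(c["fov_y"])/2)
    K=np.array([[f,0,c["cx"]],[0,f,c["cy"]],[0,0,1]]); R=cv2.Rodrigues(np.array(c["rvec"],float))[0]
    return K,R,np.array(c["tvec"],float)
def back(n,uv,z):
    K,R,t=cal(n); d=R.T@np.linalg.inv(K)@np.array([uv[0],uv[1],1.]); C=-R.T@t
    return C+d*(z-C[2])/d[2]
def proj(n,P):
    K,R,t=cal(n); p=(K@(R@np.atleast_2d(P).T+t[:,None])).T; return p[:,:2]/p[:,2:]
def shot(n,f=None):
    im=ctrl.get_image(n)
    if f: cv2.imwrite("pics/"+f,im[:,:,::-1])
    return im
E
python3 - <<'E'
from h import *
print(ctrl.grip_point_offset, ctrl.get_obs())
for c in("top","scene"):
    print(c,ctrl.get_calibration(c)); K,R,t=cal(c); print(-R.T@t)
    shot(c,c+"0.png")
    for n in "drill_bush timber_block spoil_board carrier_plate fixture bush_stand short_cradle long_cradle plate_rest".split():
        print(n,[(round(d["score"],2),np.round(d["uv"],1).tolist()) for d in ctrl.pinpoint(n,c)],[(round(d["score"],2),d["box"]) for d in ctrl.outline_of(n,c)])
E
```

```text
18.700000000000003 {'t': 0.0, 'qpos': array([-1.21002491e+00,  4.23838058e-01,  1.63069076e+00, -2.20485251e-05,
        1.08858589e+00, -1.89453902e-02]), 'qvel': array([ 0.00019956, -0.00031519, -0.00128698, -0.00152073,  0.00023379,
       -0.00060386]), 'joint_torque': array([-1.48037168e-03, -5.44623899e+01, -2.73662657e+01,  6.41891523e-02,
        2.26791442e-02, -9.76007618e-05]), 'ee_pos': array([ 231.51473914, -579.94119199,  221.90313242]), 'orientation': array([-3.08366854e+00, -5.92614237e-01,  4.36657131e-04]), 'ft_force': array([-1.08856322,  0.43110461,  0.30000533]), 'moment': array([ 0.00107855,  0.03856196, -0.025616  ]), 'grasp_force': 0.0, 'width': 87.91188405909772}
top {'fov_y': 56.769363132382246, 'cx': 315.7850312163533, 'cy': 246.31358663620762, 'rvec': array([ 2.19402526, -2.20726836,  0.10970569]), 'tvec': array([-19.66487404, 526.05402616, 909.51632116])}
[461.80482816   5.55429065 943.95176504]
drill_bush [(0.7, [387.2, 210.6]), (0.64, [249.5, 250.7])] [(0.74, [237.2, 241.9, 263.3, 266.1]), (0.73, [379.6, 201.7, 399.9, 220.8])]
timber_block [(0.7, [387.9
[... 1045 characters left out ...]
 337.1])]
spoil_board [(0.9, [396.0, 323.3]), (0.68, [227.0, 213.2]), (0.55, [274.2, 289.3]), (0.44, [400.9, 309.0])] [(0.63, [365.4, 290.6, 432.5, 356.4]), (0.56, [338.5, 271.1, 461.1, 394.9])]
carrier_plate [] [(0.71, [353.5, 270.2, 445.1, 369.2])]
fixture [(0.78, [396.9, 333.1])] [(0.6, [337.1, 270.8, 461.2, 395.8])]
bush_stand [(0.76, [225.3, 215.2])] [(0.68, [209.8, 196.0, 242.8, 225.1]), (0.41, [377.8, 275.8, 429.0, 337.8])]
short_cradle [(0.91, [272.4, 289.6])] [(0.88, [242.1, 251.3, 309.1, 323.4])]
long_cradle [(0.62, [308.5, 379.5])] [(0.81, [275.7, 331.5, 340.9, 430.5])]
plate_rest [(0.98, [337.0, 199.7])] [(0.82, [287.1, 146.7, 385.1, 242.1]), (0.48, [209.6, 196.6, 243.1, 225.2])]
```

View pics/top0.png

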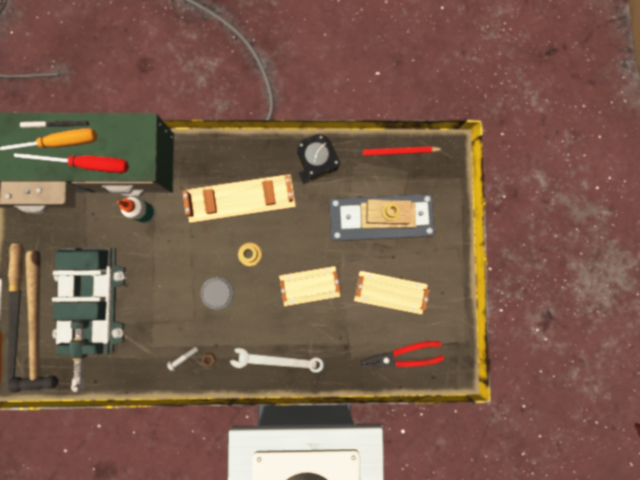

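View pics/scene0.png

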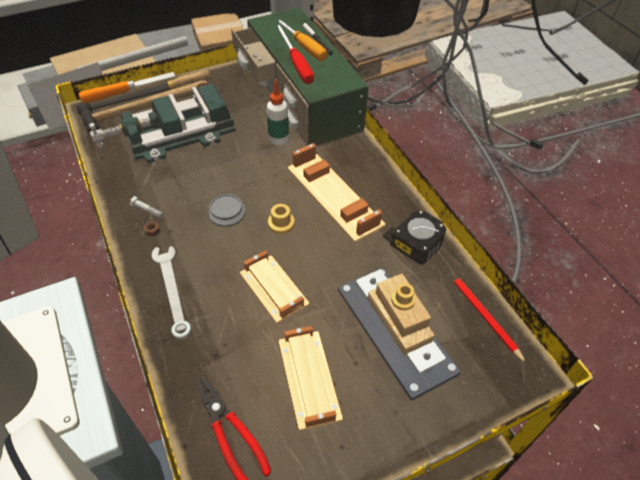

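The top view shows two brass bushes: one on the stack at (390,211), and a larger one alone on the tray at (249,254). By the description I want the smaller one, on the stack. Holders in the same view: plate rest (240,198), stand (216,293), short cradle (310,286), long cradle (391,292). Next I fit poses and crop in close.

```bash
cat >> h.py <<'E'
from scipy.optimize import minimize
def box(a,b,z0,z1,y0=0): return np.array([[sx*a/2,y0+sy*b/2,z] for sx in(-1,1) for sy in(-1,1) for z in(z0,z1)])
def cyl(d,z0,z1): 
    t=np.linspace(0,2*np.pi,40,endpoint=False); return np.array([[d/2*np.cos(a),d/2*np.sin(a),z] for a in t for z in(z0,z1)])
def cradle(L,gap): 
    e=(L-gap)/2; return np.vstack([box(64,L,0,6)]+[box(44,8,0,28,s*(gap/2+4)) for s in(-1,1)])
M={"drill_bush":np.vstack([cyl(34,0,5),cyl(22,5,28)]),"timber_block":box(44,85,0,28),"spoil_board":box(50,110,0,22),
"carrier_plate":box(46,180,0,8),"fixture":box(90,220,0,10),"bush_stand":np.vstack([cyl(68,0,3),cyl(60,3,21)]),"short_cradle":cradle(119,103),
"long_cradle":cradle(146,130),"plate_rest":np.vstack([box(70,226,0,8)]+[box(50,13,0,44,s*106.5) for s in(-1,1)])}
Z={"drill_bush":90,"timber_block":62,"spoil_board":40,"carrier_plate":32}
def hullpts(m):
    c=max(cv2.findContours(m.astype(np.uint8),cv2.RETR_EXTERNAL,cv2.CHAIN_APPROX_NONE)[0],key=cv2.contourArea)
    return cv2.convexHull(c)
def ras(p,sc=4):
    m=np.zeros((480*sc,640*sc),np.uint8); cv2.fillPoly(m,[np.round((p+.5)*sc-.5).astype(np.int32)],1); return m
def fit(n,cam,mask,x0,z=None,yaw=True):
    z=Z.get(n,0) if z is None else z
    big=cv2.resize(mask.astype(np.float32),(2560,1920),interpolation=cv2.INTER_LINEAR)>.5
    tgt=ras(hullpts(big).reshape(-1,2)/4.) if True else 0
    def cost(p):
        c,s=np.cos(p[2]/50),np.sin(p[2]/50); q=M[n]@np.array([[c,s,0],[-s,c,0],[0,0,1]])+[p[0],p[1],z]
        a=ras(cv2.convexHull(proj(cam,q).astype(np.float32)).reshape(-1,2)); return 1-(a&tgt).sum()/(a|tgt).sum()
    best=None
    for y0 in ((x0[2],) if len(x0)>2 else (-.3,-.1,.1,.3)) if yaw else (0,):
        r=minimize(cost,[x0[0],x0[1],y0*50],method="Nelder-Mead",options=dict(initial_simplex=np.array([[x0[0],x0[1],y0*50],[x0[0]+8,x0[1],y0*50],[x0[0],x0[1]+8,y0*50],[x0[0],x0[1],y0*50+6]]),xatol=.1,fatol=1e-4))
        if best is None or r.fun<best.fun: best=r
    return [round(float(v),1) for v in best.x[:2]]+[round(float(best.x[2]/50),3),round(1-float(best.fun),3)]
E
python3 - <<'E'
from h import *
im=shot("top"); im2=shot("scene")
guess={"drill_bush":(387,210),"timber_block":(388,212),"spoil_board":(388,215),"carrier_plate":(382,217),"fixture":(380,216),"bush_stand":(216,292),"short_cradle":(310,286),"long_cradle":(391,292),"plate_rest":(240,198)}
for n in M:
    z=Z.get(n,0); g=back("top",guess[n],z)
    for c in("top","scene"):
        gp=proj(c,[g[0],g[1],z+10])[0]
        os=ctrl.outline_of(n,c); os=[o for o in os if o["box"][0]-8<gp[0]<o["box"][2]+8 and o["box"][1]-8<gp[1]<o["box"][3]+8]
        if os: print(n,c,np.round(g[:2]),fit(n,c,os[0]["pixels"],g[:2],yaw=n not in("drill_bush","bush_stand")))
        else: print(n,c,"none")
a=cv2.resize(im[180:330,180:450],None,fx=2.9,fy=2.9,interpolation=cv2.INTER_CUBIC)[:, :790]
b=cv2.resize(im2[255:405,330:470],None,fx=4,fy=4,interpolation=cv2.INTER_CUBIC)
cv2.imwrite("pics/a.png",a[:,:,::-1]);cv2.imwrite("pics/b.png",b[:,:,::-1])
E
```

```text
drill_bush top [ 591. -160.] [587.2, -166.4, 0.072, 0.946]
drill_bush scene [ 591. -160.] [589.0, -165.5, 0.185, 0.963]
timber_block top [ 591. -167.] [588.3, -163.8, -0.024, 0.977]
timber_block scene [ 591. -167.] [590.6, -165.0, -0.031, 0.981]
spoil_board top [ 588. -172.] [584.5, -168.3, 0.023, 0.953]
spoil_board scene [ 588. -172.] [587.0, -170.2, 0.015, 0.738]
carrier_plate top [ 585. -161.] [586.6, -152.0, 0.027, 0.225]
carrier_plate scene [ 585. -161.] [612.8, -108.9, -0.136, 0.554]
fixture top none
fixture scene [ 592. -162.] [589.9, -164.9, 0.044, 0.802]
bush_stand top [432. 187.] [429.2, 185.4, 0.056, 0.977]
bush_stand scene [432. 187.] [430.9, 184.9, 0.029, 0.97]
short_cradle top [443. -11.] [442.7, -9.5, 0.153, 0.968]
short_cradle scene [443. -11.] [444.9, -10.6, 0.163, 0.979]
long_cradle top [ 429. -183.] [428.0, -180.8, -0.204, 0.974]
long_cradle scene none
plate_rest top none
plate_rest scene [631. 138.] [632.0, 136.8, 0.147, 0.972]
```

View pics/b.png

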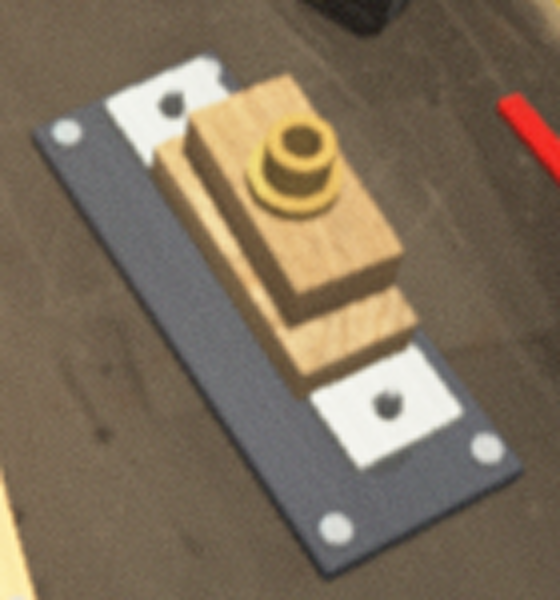

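The crop shows the small flanged bush standing on the block, with the board, plate and both pins below it. I'll grip the bush by its barrel, at about (588,-166). First move is toward the stack at travel height.

Request:
apply_moves:
  targets:
    - {"tx": 0.03, "ty": 0.035, "tz": 0, "spin": 5}
    - {"tx": 0.06, "ty": 0.07, "tz": 0, "spin": 10}
    - {"tx": 0.09, "ty": 0.105, "tz": 0, "spin": 15}
    - {"tx": 0.12, "ty": 0.14, "tz": 0, "spin": 20}
    - {"tx": 0.15, "ty": 0.175, "tz": 0, "spin": 25}
    - {"tx": 0.18, "ty": 0.21, "tz": 0, "spin": 30}
    - {"tx": 0.21, "ty": 0.245, "tz": 0, "spin": 35}
    - {"tx": 0.24, "ty": 0.28, "tz": 0, "spin": 40}
  gripper: -1

```text
t: 3.7
ee_pos: [472.8, -298.9, 222.9]
orientation: [2.693, 1.617, 0.0]
ft_force: [-0.3, -0.8, -0.0]
width: 87.7
grasp_force: 0.0
```

Request:
apply_moves:
  targets:
    - {"tx": 0.02, "ty": 0.023, "tz": 0, "spin": 4}
    - {"tx": 0.04, "ty": 0.046, "tz": 0, "spin": 8}
    - {"tx": 0.06, "ty": 0.069, "tz": -0.01, "spin": 12}
    - {"tx": 0.08, "ty": 0.092, "tz": -0.02, "spin": 16}
    - {"tx": 0.1, "ty": 0.115, "tz": -0.03, "spin": 20}
    - {"tx": 0.116, "ty": 0.134, "tz": -0.04, "spin": 26.7}
    - {"tx": 0.116, "ty": 0.134, "tz": -0.05, "spin": 26.7}
    - {"tx": 0.116, "ty": 0.134, "tz": -0.05, "spin": 26.7}

```text
t: 4.5
ee_pos: [586.7, -165.9, 171.1]
orientation: [-2.25, -2.189, 0.003]
ft_force: [0.5, 1.2, -1.0]
width: 87.9
grasp_force: 0.0
```

Request:
apply_moves:
  targets:
    - {"tx": 0, "ty": 0, "tz": -0.02, "spin": 0}
    - {"tx": 0, "ty": 0, "tz": -0.04, "spin": 0}
    - {"tx": 0, "ty": 0, "tz": -0.055, "spin": 0}
    - {"tx": 0, "ty": 0, "tz": -0.065, "spin": 0}
    - {"tx": 0, "ty": 0, "tz": -0.071, "spin": 0}
    - {"tx": 0, "ty": 0, "tz": -0.075, "spin": 0}
    - {"tx": 0, "ty": 0, "tz": -0.075, "spin": 0}
    - {"tx": 0, "ty": 0, "tz": -0.075, "spin": 0}

```text
t: 5.3
ee_pos: [588.1, -166.6, 98.2]
orientation: [2.251, 2.191, 0.001]
ft_force: [-0.7, -0.3, 1.1]
width: 88.0
grasp_force: 0.0
```

Run:
```python
from h import *
im=shot("scene"); im2=shot("top")
a=cv2.resize(im[235:365,330:480],None,fx=4,fy=4,interpolation=cv2.INTER_CUBIC)
cv2.imwrite("pics/c.png",a[:,:,::-1]); print(ctrl.get_obs()["ee_pos"])
```

```text
[ 588.15453097 -166.50629979   98.27049347]
```

View pics/c.png

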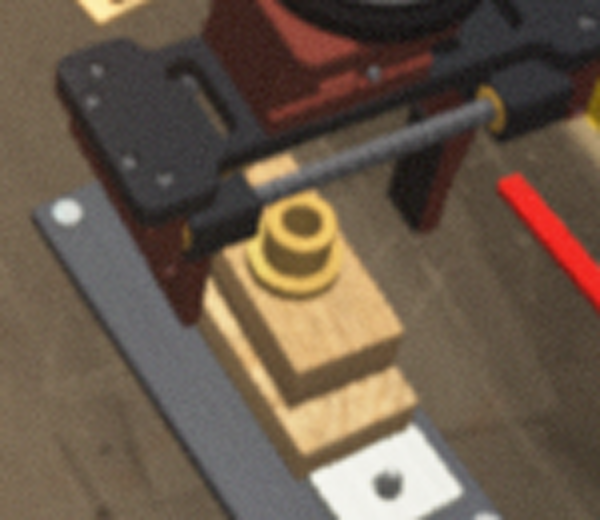

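The fingers straddle the bush. I'll check their y alignment by projection.

Run:
```python
from h import *
for P in ([588,-166,118],[544,-166,98],[535,-166,98],[632,-166,98],[570,-166,90]): print(P,((proj("scene",P)[0]-[330,235])*4).round())
```

```text
[588, -166, 118] [299. 220.]
[544, -166, 98] [186. 294.]
[535, -166, 98] [164. 303.]
[632, -166, 98] [394. 208.]
[570, -166, 90] [246. 280.]
```

Request:
apply_moves:
  targets:
    - {"tx": 0, "ty": 0, "tz": 0, "spin": 0}
    - {"tx": 0, "ty": 0, "tz": 0, "spin": 0}
    - {"tx": 0, "ty": 0, "tz": 0, "spin": 0}
    - {"tx": 0, "ty": 0, "tz": 0, "spin": 0}
    - {"tx": 0, "ty": 0, "tz": 0, "spin": 0}
    - {"tx": 0, "ty": 0, "tz": 0, "spin": 0}
    - {"tx": 0, "ty": 0, "tz": 0, "spin": 0}
    - {"tx": 0, "ty": 0, "tz": 0, "spin": 0}
  gripper: 1

```text
t: 6.2
ee_pos: [587.9, -166.5, 97.7]
orientation: [2.251, 2.191, 0.0]
ft_force: [0.5, 0.4, -0.3]
width: 31.6
grasp_force: 30.0
```

Request:
apply_moves:
  targets:
    - {"tx": 0, "ty": 0, "tz": 0, "spin": 0}
    - {"tx": 0, "ty": 0, "tz": 0.005, "spin": 0}
    - {"tx": 0, "ty": 0, "tz": 0.015, "spin": 0}
    - {"tx": 0, "ty": 0, "tz": 0.03, "spin": 0}
    - {"tx": 0, "ty": 0, "tz": 0.05, "spin": 0}
    - {"tx": 0, "ty": 0, "tz": 0.065, "spin": 0}
    - {"tx": 0, "ty": 0, "tz": 0.072, "spin": 0}
    - {"tx": 0, "ty": 0, "tz": 0.072, "spin": 0}

```text
t: 7.0
ee_pos: [588.5, -166.7, 171.3]
orientation: [2.249, 2.19, 0.002]
ft_force: [-0.0, -0.2, -1.9]
width: 31.3
grasp_force: 30.0
```

Run:
```python
from h import *
im=shot("scene"); im2=shot("top")
a=cv2.resize(im[180:330,320:470],None,fx=4,fy=4,interpolation=cv2.INTER_CUBIC)
cv2.imwrite("pics/d.png",a[:,:,::-1]); print([(o["score"],o["box"]) for o in ctrl.outline_of("drill_bush","scene")])
P=np.array([588,-166,171]);print(((proj("scene",P)-[320,180])*4).round())
for o in ctrl.outline_of("drill_bush","scene"):
    if o["box"][0]>350: print([fit("drill_bush","scene",o["pixels"],(588,-166),z=z,yaw=False) for z in (155,160,165,170)])
o=ctrl.outline_of("timber_block","scene"); print(fit("timber_block","scene",o[0]["pixels"],(590,-165)))
```

```text
[(0.9, [268.5, 206.1, 293.7, 233.2]), (0.83, [401.2, 254.0, 422.9, 279.9]), (0.73, [356.5, 269.7, 443.5, 373.1]), (0.26, [241.1, 250.2, 309.9, 322.2])]
[[360. 353.]]
[[594.5, -162.7, 0.121, 0.693], [594.0, -168.4, -0.053, 0.678], [591.0, -169.7, 0.048, 0.669], [588.4, -172.0, 0.067, 0.658]]
[[588.0, -166.0, 0.0, 0.0], [588.0, -166.0, 0.0, 0.0], [588.0, -166.0, 0.0, 0.0], [588.0, -166.0, 0.0, 0.0]]
[590.7, -164.9, -0.025, 0.963]
```

View pics/d.png

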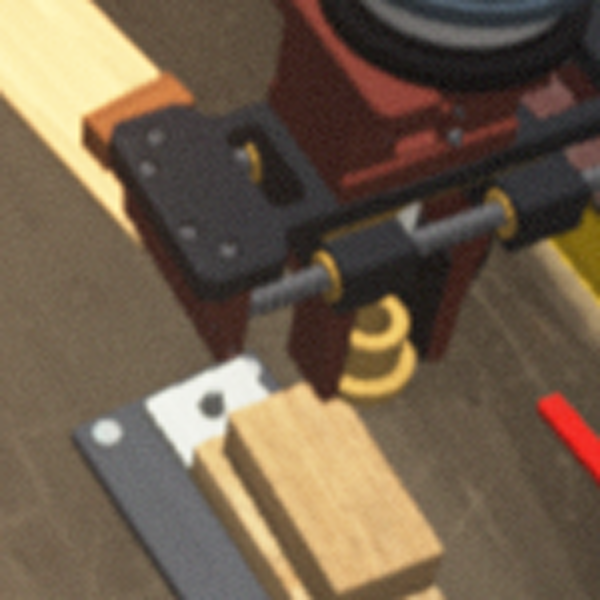

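Request:
apply_moves:
  targets:
    - {"tx": -0.01, "ty": 0.022, "tz": 0, "spin": 0}
    - {"tx": -0.028, "ty": 0.062, "tz": 0, "spin": 0}
    - {"tx": -0.047, "ty": 0.104, "tz": 0, "spin": 0}
    - {"tx": -0.066, "ty": 0.147, "tz": 0, "spin": 0}
    - {"tx": -0.085, "ty": 0.19, "tz": 0, "spin": 0}
    - {"tx": -0.104, "ty": 0.232, "tz": 0, "spin": 0}
    - {"tx": -0.123, "ty": 0.274, "tz": 0, "spin": 0}
    - {"tx": -0.136, "ty": 0.303, "tz": 0, "spin": 0}

```text
t: 8.05
ee_pos: [449.9, 138.5, 169.2]
orientation: [-2.249, -2.192, 0.002]
ft_force: [0.2, -1.2, -1.2]
width: 31.2
grasp_force: 30.0
```

Request:
apply_moves:
  targets:
    - {"tx": -0.011, "ty": 0.025, "tz": -0.01, "spin": 0}
    - {"tx": -0.019, "ty": 0.043, "tz": -0.02, "spin": 0}
    - {"tx": -0.022, "ty": 0.049, "tz": -0.04, "spin": 0}
    - {"tx": -0.022, "ty": 0.049, "tz": -0.065, "spin": 0}
    - {"tx": -0.022, "ty": 0.049, "tz": -0.09, "spin": 0}
    - {"tx": -0.022, "ty": 0.049, "tz": -0.105, "spin": 0}
    - {"tx": -0.022, "ty": 0.049, "tz": -0.11, "spin": 0}
    - {"tx": -0.022, "ty": 0.049, "tz": -0.11, "spin": 0}

```text
t: 8.85
ee_pos: [429.2, 185.3, 58.9]
orientation: [-2.251, -2.191, 0.003]
ft_force: [-0.6, 0.5, -1.4]
width: 31.5
grasp_force: 30.0
```

Run:
```python
from h import *
im=shot("scene"); im2=shot("top"); print(ctrl.get_obs()["ee_pos"],ctrl.get_obs()["width"])
a=np.hstack([cv2.resize(i,None,fx=4,fy=4,interpolation=cv2.INTER_CUBIC) for i in(im[150:270,170:270],im2[240:360,160:260])])
cv2.imwrite("pics/e.png",a[:,:,::-1])
```

```text
[430.0934529  185.68585009  60.07529528] 31.550132354880933
```

View pics/e.png

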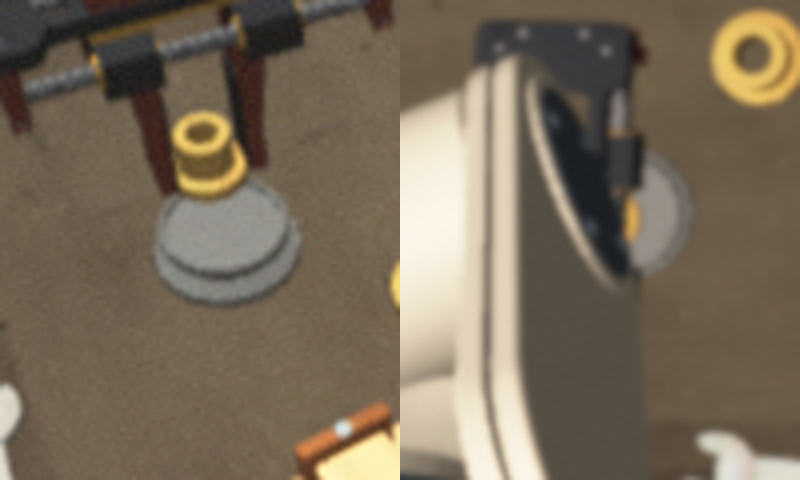

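Run:
```python
from h import *
f=lambda P:((proj("scene",P)-[170,150])*4).round().tolist()
x,y,z=430,185,52
print("axis",f([[x,y,z],[x,y,z+5],[x,y,z+28]]))
print("fl", f([[x-17,y,z],[x+17,y,z],[x,y-17,z],[x,y+17,z]]))
print("tips",f([[x-15.7,y,60],[x+15.7,y,60],[x-15.7,y-10,60],[x+15.7,y-10,60]]))
print("seat",f([[430,185,18],[430,185,21]]))
```

```text
axis [[211.0, 174.0], [210.0, 167.0], [203.0, 130.0]]
fl [[175.0, 186.0], [247.0, 163.0], [224.0, 200.0], [198.0, 150.0]]
tips [[175.0, 173.0], [242.0, 151.0], [183.0, 188.0], [250.0, 166.0]]
seat [[220.0, 225.0], [219.0, 221.0]]
```

The bush sits upright, on axis over the stand (predicted axis foot (211,174) matches the picture). I'll lower and release.

Request:
apply_moves:
  targets:
    - {"tx": 0, "ty": 0, "tz": -0.01, "spin": 0}
    - {"tx": 0, "ty": 0, "tz": -0.02, "spin": 0}
    - {"tx": 0, "ty": 0, "tz": -0.026, "spin": 0}
    - {"tx": 0, "ty": 0, "tz": -0.03, "spin": 0}
    - {"tx": 0, "ty": 0, "tz": -0.032, "spin": 0}
    - {"tx": 0, "ty": 0, "tz": -0.0335, "spin": 0}
    - {"tx": 0, "ty": 0, "tz": -0.0335, "spin": 0}
    - {"tx": 0, "ty": 0, "tz": -0.0335, "spin": 0}

```text
t: 9.75
ee_pos: [429.8, 185.6, 26.3]
orientation: [2.251, 2.191, 0.0]
ft_force: [0.0, -1.1, -1.1]
width: 31.6
grasp_force: 30.0
```

Request:
apply_moves:
  targets:
    - {"tx": 0, "ty": 0, "tz": 0, "spin": 0}
    - {"tx": 0, "ty": 0, "tz": 0, "spin": 0}
    - {"tx": 0, "ty": 0, "tz": 0, "spin": 0}
    - {"tx": 0, "ty": 0, "tz": 0, "spin": 0}
    - {"tx": 0, "ty": 0, "tz": 0, "spin": 0}
    - {"tx": 0, "ty": 0, "tz": 0, "spin": 0}
    - {"tx": 0, "ty": 0, "tz": 0, "spin": 0}
    - {"tx": 0, "ty": 0, "tz": 0, "spin": 0}
  gripper: -1

```text
t: 10.55
ee_pos: [429.8, 185.6, 26.2]
orientation: [2.251, 2.191, 0.0]
ft_force: [-0.2, -0.4, 0.1]
width: 87.6
grasp_force: 0.0
```

Request:
apply_moves:
  targets:
    - {"tx": 0, "ty": 0, "tz": 0.01, "spin": 0}
    - {"tx": 0, "ty": 0, "tz": 0.03, "spin": 0}
    - {"tx": 0, "ty": 0, "tz": 0.06, "spin": 0}
    - {"tx": 0, "ty": 0, "tz": 0.1, "spin": 0}
    - {"tx": 0.01, "ty": -0.022, "tz": 0.134, "spin": 0}
    - {"tx": 0.025, "ty": -0.055, "tz": 0.144, "spin": 0}
    - {"tx": 0.044, "ty": -0.098, "tz": 0.144, "spin": 0}
    - {"tx": 0.06, "ty": -0.134, "tz": 0.144, "spin": 0}

```text
t: 11.35
ee_pos: [490.7, 50.0, 171.9]
orientation: [2.249, 2.191, 0.003]
ft_force: [0.7, 0.1, -0.2]
width: 87.7
grasp_force: 0.0
```

Request:
apply_moves:
  targets:
    - {"tx": 0.018, "ty": -0.04, "tz": 0, "spin": 0}
    - {"tx": 0.037, "ty": -0.082, "tz": 0, "spin": 0}
    - {"tx": 0.056, "ty": -0.124, "tz": 0, "spin": 0}
    - {"tx": 0.075, "ty": -0.165, "tz": 0, "spin": 0}
    - {"tx": 0.09, "ty": -0.198, "tz": 0, "spin": 0}
    - {"tx": 0.0985, "ty": -0.216, "tz": -0.01, "spin": 0}
    - {"tx": 0.0985, "ty": -0.216, "tz": -0.03, "spin": 0}
    - {"tx": 0.0985, "ty": -0.216, "tz": -0.05, "spin": 0}

```text
t: 12.15
ee_pos: [588.6, -165.5, 120.6]
orientation: [2.252, 2.189, 0.001]
ft_force: [-0.2, 0.7, -0.2]
width: 87.5
grasp_force: 0.0
```

Run:
```python
from h import *
im=shot("scene"); im2=shot("top"); print(ctrl.get_obs()["ee_pos"],ctrl.get_obs()["width"])
for c in("top","scene"):
  for o in ctrl.outline_of("drill_bush",c): print(c,o["score"],o["box"],fit("drill_bush",c,o["pixels"],(430,185),z=18,yaw=False) if o["box"][0]<236 else "")
o=ctrl.outline_of("timber_block","scene"); print([fit("timber_block","scene",p["pixels"],(590,-165)) for p in o[:1]])
a=np.hstack([cv2.resize(i,None,fx=4,fy=4,interpolation=cv2.INTER_CUBIC) for i in(im[150:270,170:270],im2[240:360,160:260])])
cv2.imwrite("pics/f.png",a[:,:,::-1])
```

```text
[ 586.23775906 -164.13079071  118.25581611] 87.82943752454834
top 0.68 [239.4, 242.7, 261.9, 267.6] 
top 0.58 [204.1, 285.2, 221.7, 305.6] [427.6, 186.7, 0.045, 0.964]
scene 0.83 [269.6, 203.7, 296.5, 234.5] 
scene 0.52 [213.4, 191.4, 233.8, 209.7] [430.4, 185.9, 0.089, 0.905]
[[591.3, -165.7, -0.053, 0.883]]
```

View pics/f.png

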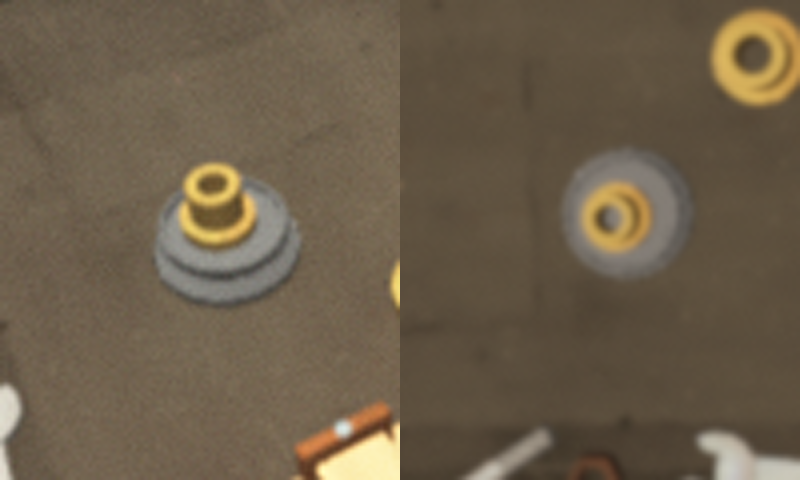

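Run:
```python
from h import *
print(back("top",(216.4,292.9),0),back("top",(213.4,293.9),21))
print(back("scene",(170+217/4,150+217/4),20))
for c in("top","scene"):
  im=shot(c); P=proj(c,[430,185,21])[0].astype(int)
  g=cv2.resize(cv2.cvtColor(im[P[1]-30:P[1]+30,P[0]-30:P[0]+30],cv2.COLOR_RGB2HSV),None,fx=4,fy=4,interpolation=cv2.INTER_CUBIC)
  gray=(((g[...,1]<60)&(g[...,2]>70))*255).astype(np.uint8); br=((g[...,1]>120)*255).astype(np.uint8)
  gray[br>0]=255
  for nm,m,zz in(("gray+br",gray,10),("brass",br,20)):
    k=max(cv2.findContours(m,0,1)[0],key=cv2.contourArea); (e,ax,an)=cv2.fitEllipse(cv2.convexHull(k))
    uv=np.array(e)/4+P-30; print(c,nm,uv,ax,back(c,uv,zz)[:2])
```

```text
[430.09940712 186.27746088   0.        ] [428.80992387 188.36431935  21.        ]
[430.16021951 188.67913719  20.        ]
top gray+br [216.83110619 293.22495461] (131.95315551757812, 134.42640686035156) [429.75550373 183.46642632]
top brass [214.38782883 294.20495605] (64.14226531982422, 66.42617797851562) [428.13353225 186.53843846]
scene gray+br [226.22646332 210.09009933] (134.84854125976562, 153.6974639892578) [430.54344349 182.45932859]
scene brass [223.99736786 201.60739517] (75.32022857666016, 85.83905792236328) [431.96240968 195.13667668]
```

The bush stands upright inside the lip, 3–4 mm off centre at most. Next is the block.

Request:
apply_moves:
  targets:
    - {"tx": 0.001, "ty": 0, "tz": -0.015, "spin": 0}
    - {"tx": 0.0015, "ty": 0, "tz": -0.03, "spin": 0}
    - {"tx": 0.0015, "ty": 0, "tz": -0.042, "spin": 0}
    - {"tx": 0.0015, "ty": 0, "tz": -0.05, "spin": 0}
    - {"tx": 0.0015, "ty": 0, "tz": -0.053, "spin": 0}
    - {"tx": 0.0015, "ty": 0, "tz": -0.0545, "spin": 0}
    - {"tx": 0.0015, "ty": 0, "tz": -0.0545, "spin": 0}
    - {"tx": 0.0015, "ty": 0, "tz": -0.0545, "spin": 0}

```text
t: 13.3
ee_pos: [590.1, -164.6, 66.1]
orientation: [2.251, 2.191, 0.001]
ft_force: [-0.7, 0.4, 0.3]
width: 87.8
grasp_force: 0.0
```

Request:
apply_moves:
  targets:
    - {"tx": 0, "ty": 0, "tz": 0, "spin": 0}
    - {"tx": 0, "ty": 0, "tz": 0, "spin": 0}
    - {"tx": 0, "ty": 0, "tz": 0, "spin": 0}
    - {"tx": 0, "ty": 0, "tz": 0, "spin": 0}
    - {"tx": 0, "ty": 0, "tz": 0, "spin": 0}
    - {"tx": 0, "ty": 0, "tz": 0, "spin": 0}
    - {"tx": 0, "ty": 0, "tz": 0, "spin": 0}
    - {"tx": 0, "ty": 0, "tz": 0, "spin": 0}
  gripper: 1

```text
t: 14.1
ee_pos: [589.8, -164.4, 65.7]
orientation: [2.251, 2.191, 0.0]
ft_force: [0.2, -0.5, 0.3]
width: 43.9
grasp_force: 30.0
```

Request:
apply_moves:
  targets:
    - {"tx": 0, "ty": 0, "tz": 0.003, "spin": 0}
    - {"tx": 0, "ty": 0, "tz": 0.01, "spin": 0}
    - {"tx": 0, "ty": 0, "tz": 0.022, "spin": 0}
    - {"tx": 0, "ty": 0, "tz": 0.04, "spin": 0}
    - {"tx": 0, "ty": 0, "tz": 0.055, "spin": 0}
    - {"tx": 0, "ty": 0, "tz": 0.065, "spin": 0}
    - {"tx": 0, "ty": 0, "tz": 0.07, "spin": 0}
    - {"tx": 0, "ty": 0, "tz": 0.07, "spin": 0}

```text
t: 14.9
ee_pos: [590.1, -164.5, 136.6]
orientation: [2.25, 2.191, 0.001]
ft_force: [-0.8, 0.4, -1.1]
width: 43.6
grasp_force: 30.0
```

Run:
```python
from h import *
o=ctrl.get_obs(); print(o["ee_pos"],o["orientation"],o["width"])
im=shot("scene"); cv2.imwrite("pics/g.png",cv2.resize(im[200:380,320:480],None,fx=3.3,fy=3.3)[:,:,::-1])
for o in ctrl.outline_of("spoil_board","scene"): print(o["score"],o["box"],fit("spoil_board","scene",o["pixels"],(587,-169)))
for o in ctrl.outline_of("timber_block","scene"): print(o["score"],o["box"],fit("timber_block","scene",o["pixels"],(589,-165),z=132))
```

```text
[ 590.11557831 -164.54457182  136.57221396] [2.25019148e+00 2.19053352e+00 1.10366667e-03] 43.610828817632594
0.87 [366.3, 285.5, 433.7, 357.1] [587.4, -168.9, 0.021, 0.913]
0.87 [398.1, 259.6, 437.6, 313.3] [599.8, -171.6, -0.487, 0.592]
```

View pics/g.png

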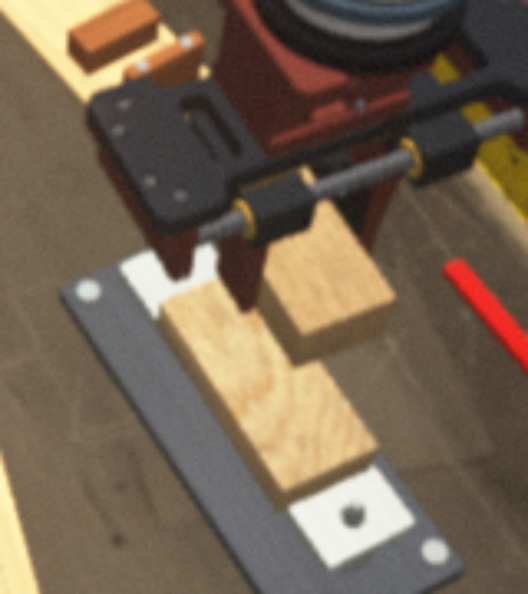

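The block is held level. The bare board lies at (587,-169), yaw 0.02. Carrying the block to the short cradle.

Request:
apply_moves:
  targets:
    - {"tx": -0.012, "ty": 0.013, "tz": 0.01, "spin": 1.5}
    - {"tx": -0.036, "ty": 0.038, "tz": 0.015, "spin": 3}
    - {"tx": -0.064, "ty": 0.067, "tz": 0.015, "spin": 5}
    - {"tx": -0.092, "ty": 0.097, "tz": 0.01, "spin": 7}
    - {"tx": -0.118, "ty": 0.125, "tz": 0, "spin": 9}
    - {"tx": -0.136, "ty": 0.144, "tz": -0.02, "spin": 10.6}
    - {"tx": -0.146, "ty": 0.154, "tz": -0.045, "spin": 10.6}
    - {"tx": -0.146, "ty": 0.154, "tz": -0.06, "spin": 10.6}

```text
t: 15.85
ee_pos: [440.8, -9.2, 74.0]
orientation: [-2.035, -2.389, 0.004]
ft_force: [0.9, 0.1, -0.7]
width: 43.9
grasp_force: 30.0
```

Request:
apply_moves:
  targets:
    - {"tx": 0, "ty": 0, "tz": -0.015, "spin": 0}
    - {"tx": 0, "ty": 0, "tz": -0.03, "spin": 0}
    - {"tx": 0, "ty": 0, "tz": -0.042, "spin": 0}
    - {"tx": 0, "ty": 0, "tz": -0.049, "spin": 0}
    - {"tx": 0, "ty": 0, "tz": -0.0525, "spin": 0}
    - {"tx": 0, "ty": 0, "tz": -0.0535, "spin": 0}
    - {"tx": 0, "ty": 0, "tz": -0.0535, "spin": 0}
    - {"tx": 0, "ty": 0, "tz": -0.0535, "spin": 0}

```text
t: 16.65
ee_pos: [444.1, -10.5, 22.6]
orientation: [2.039, 2.389, 0.001]
ft_force: [-1.5, 0.9, -1.2]
width: 43.9
grasp_force: 30.0
```

Request:
apply_moves:
  targets:
    - {"tx": 0, "ty": 0, "tz": 0, "spin": 0}
    - {"tx": 0, "ty": 0, "tz": 0, "spin": 0}
    - {"tx": 0, "ty": 0, "tz": 0, "spin": 0}
    - {"tx": 0, "ty": 0, "tz": 0, "spin": 0}
    - {"tx": 0, "ty": 0, "tz": 0, "spin": 0}
    - {"tx": 0, "ty": 0, "tz": 0, "spin": 0}
    - {"tx": 0, "ty": 0, "tz": 0, "spin": 0}
    - {"tx": 0, "ty": 0, "tz": 0, "spin": 0}
  gripper: -1

```text
t: 17.45
ee_pos: [443.7, -10.5, 22.2]
orientation: [2.039, 2.39, -0.0]
ft_force: [-0.4, 0.9, -0.2]
width: 87.9
grasp_force: 0.0
```

Request:
apply_moves:
  targets:
    - {"tx": 0, "ty": 0, "tz": 0.01, "spin": 0}
    - {"tx": 0, "ty": 0, "tz": 0.03, "spin": 0}
    - {"tx": 0, "ty": 0, "tz": 0.06, "spin": 0}
    - {"tx": 0.015, "ty": -0.016, "tz": 0.08, "spin": -2}
    - {"tx": 0.045, "ty": -0.05, "tz": 0.09, "spin": -5}
    - {"tx": 0.075, "ty": -0.083, "tz": 0.09, "spin": -7}
    - {"tx": 0.105, "ty": -0.116, "tz": 0.09, "spin": -8}
    - {"tx": 0.13, "ty": -0.145, "tz": 0.09, "spin": -8}

```text
t: 18.25
ee_pos: [575.3, -157.3, 113.4]
orientation: [2.201, 2.24, 0.001]
ft_force: [-0.3, 0.7, 0.8]
width: 88.3
grasp_force: 0.0
```

Run:
```python
from h import *
o=ctrl.get_obs(); print(o["ee_pos"],o["orientation"],o["width"])
im=shot("scene"); im2=shot("top"); a=np.hstack([cv2.resize(i,None,fx=4,fy=4,interpolation=cv2.INTER_CUBIC) for i in(im[240:340,230:330],im2[240:340,260:360])]);cv2.imwrite("pics/k.png",a[:,:,::-1])
for c in("top","scene"):
  for n in("timber_block","short_cradle"):
    for o in ctrl.outline_of(n,c): print(c,n,o["score"],np.round(o["box"]),fit(n,c,o["pixels"],(444,-10),z=18 if n[0]=="t" else 0))
```

```text
[ 575.28398144 -157.26205447  113.41228582] [2.20074963e+00 2.23991295e+00 1.16476458e-03] 88.34800732232007
top timber_block 0.92 [287. 271. 334. 301.] [442.4, -10.4, 0.16, 0.931]
top short_cradle 0.67 [282. 267. 339. 309.] [442.6, -9.4, 0.145, 0.961]
scene timber_block 0.64 [247. 250. 297. 309.] [444.0, -11.9, 0.148, 0.968]
scene short_cradle 0.68 [241. 253. 308. 323.] [441.6, -10.1, 0.213, 0.923]
```

View pics/k.png

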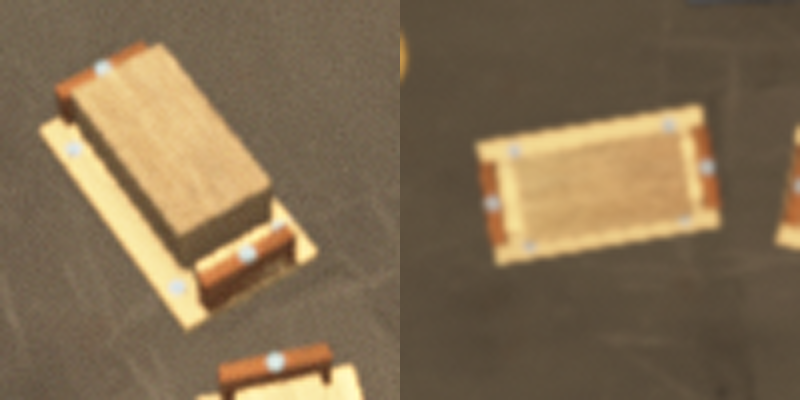

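The block lies flat between the cleats, centred within about 2 mm. Now the board.

Request:
apply_moves:
  targets:
    - {"tx": 0.013, "ty": -0.0135, "tz": 0, "spin": 0}
    - {"tx": 0.013, "ty": -0.0135, "tz": -0.015, "spin": 0}
    - {"tx": 0.013, "ty": -0.0135, "tz": -0.035, "spin": 0}
    - {"tx": 0.013, "ty": -0.0135, "tz": -0.053, "spin": 0}
    - {"tx": 0.013, "ty": -0.0135, "tz": -0.063, "spin": 0}
    - {"tx": 0.013, "ty": -0.0135, "tz": -0.067, "spin": 0}
    - {"tx": 0.013, "ty": -0.0135, "tz": -0.0685, "spin": 0}
    - {"tx": 0.013, "ty": -0.0135, "tz": -0.0685, "spin": 0}

```text
t: 19.35
ee_pos: [586.9, -168.8, 44.0]
orientation: [2.2, 2.242, 0.0]
ft_force: [0.6, 0.6, 0.3]
width: 88.2
grasp_force: 0.0
```

Request:
apply_moves:
  targets:
    - {"tx": 0, "ty": 0, "tz": 0, "spin": 0}
    - {"tx": 0, "ty": 0, "tz": 0, "spin": 0}
    - {"tx": 0, "ty": 0, "tz": 0, "spin": 0}
    - {"tx": 0, "ty": 0, "tz": 0, "spin": 0}
    - {"tx": 0, "ty": 0, "tz": 0, "spin": 0}
    - {"tx": 0, "ty": 0, "tz": 0, "spin": 0}
    - {"tx": 0, "ty": 0, "tz": 0, "spin": 0}
    - {"tx": 0, "ty": 0, "tz": 0, "spin": 0}
  gripper: 1

```text
t: 20.15
ee_pos: [586.8, -169.0, 43.8]
orientation: [2.201, 2.242, 0.0]
ft_force: [0.2, -0.2, 1.6]
width: 50.2
grasp_force: 30.0
```

Request:
apply_moves:
  targets:
    - {"tx": 0, "ty": 0, "tz": 0.003, "spin": 0}
    - {"tx": 0, "ty": 0, "tz": 0.01, "spin": 0}
    - {"tx": 0, "ty": 0, "tz": 0.022, "spin": 0}
    - {"tx": 0, "ty": 0, "tz": 0.04, "spin": 0}
    - {"tx": 0, "ty": 0, "tz": 0.055, "spin": 0}
    - {"tx": 0, "ty": 0, "tz": 0.065, "spin": 0}
    - {"tx": 0, "ty": 0, "tz": 0.07, "spin": 0}
    - {"tx": 0, "ty": 0, "tz": 0.07, "spin": 0}

```text
t: 20.95
ee_pos: [587.1, -169.1, 114.6]
orientation: [2.2, 2.241, 0.001]
ft_force: [0.1, 0.1, -0.5]
width: 50.0
grasp_force: 30.0
```

Run:
```python
from h import *
o=ctrl.get_obs(); print(o["ee_pos"],o["orientation"],o["width"])
im=shot("scene"); im2=shot("top"); cv2.imwrite("pics/l.png",np.hstack([cv2.resize(im[200:390,320:480],None,fx=3,fy=3),cv2.resize(im2[170:360,340:440],None,fx=3,fy=3)])[:,:,::-1])
for c in("top","scene"):
  for n,g in(("long_cradle",(429,-181)),("carrier_plate",(587,-165)),("fixture",(590,-165)),("plate_rest",(631,137))):
    for o in ctrl.outline_of(n,c)[:2]: print(c,n,o["score"],np.round(o["box"]),fit(n,c,o["pixels"],g))
```

```text
[ 587.1401012  -169.06139212  114.60459351] [2.19991106e+00 2.24095163e+00 1.05506984e-03] 49.962108131479006
top long_cradle 0.66 [354. 272. 389. 303.] [431.0, -161.5, -0.203, 0.44]
top carrier_plate 0.63 [200. 278. 230. 310.] [587.0, -165.0, -0.3, 0.0]
top carrier_plate 0.6 [340. 206. 382. 230.] [585.6, -155.8, 0.019, 0.391]
top fixture 0.7 [327. 194. 382. 242.] [587.2, -161.9, 0.035, 0.44]
top plate_rest 0.97 [180. 174. 297. 223.] [630.6, 135.2, 0.146, 0.943]
scene long_cradle 0.65 [281. 329. 344. 429.] [429.8, -182.0, -0.197, 0.975]
scene long_cradle 0.34 [357. 280. 446. 372.] [429.0, -181.0, -0.3, 0.0]
scene carrier_plate 0.85 [356. 280. 447. 372.] [588.1, -166.5, 0.072, 0.807]
scene fixture 0.67 [340. 282. 461. 396.] [589.2, -165.9, 0.053, 0.848]
scene plate_rest 0.9 [290. 144. 383. 243.] [631.7, 135.2, 0.149, 0.961]
scene plate_rest 0.73 [340. 280. 459. 397.] [631.0, 137.0, -0.3, 0.0]
```

View pics/l.png

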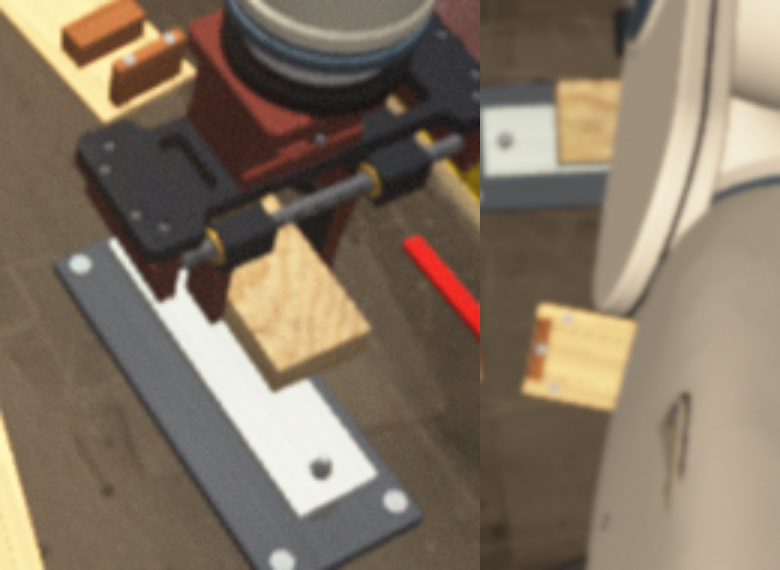

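Request:
apply_moves:
  targets:
    - {"tx": -0.01, "ty": -0.001, "tz": 0.008, "spin": -1}
    - {"tx": -0.034, "ty": -0.003, "tz": 0.012, "spin": -3}
    - {"tx": -0.063, "ty": -0.005, "tz": 0.012, "spin": -5.5}
    - {"tx": -0.092, "ty": -0.007, "tz": 0.008, "spin": -8}
    - {"tx": -0.12, "ty": -0.0095, "tz": 0, "spin": -10}
    - {"tx": -0.143, "ty": -0.0115, "tz": -0.015, "spin": -12}
    - {"tx": -0.157, "ty": -0.0125, "tz": -0.035, "spin": -12.6}
    - {"tx": -0.158, "ty": -0.0125, "tz": -0.05, "spin": -12.6}

```text
t: 22.25
ee_pos: [425.9, -181.1, 63.5]
orientation: [-2.435, -1.983, 0.001]
ft_force: [0.6, -0.2, -0.9]
width: 49.7
grasp_force: 30.0
```

Request:
apply_moves:
  targets:
    - {"tx": 0, "ty": 0, "tz": -0.012, "spin": 0}
    - {"tx": 0, "ty": 0, "tz": -0.022, "spin": 0}
    - {"tx": 0, "ty": 0, "tz": -0.031, "spin": 0}
    - {"tx": 0, "ty": 0, "tz": -0.037, "spin": 0}
    - {"tx": 0, "ty": 0, "tz": -0.0405, "spin": 0}
    - {"tx": 0, "ty": 0, "tz": -0.0415, "spin": 0}
    - {"tx": 0, "ty": 0, "tz": -0.0415, "spin": 0}
    - {"tx": 0, "ty": 0, "tz": -0.0415, "spin": 0}

```text
t: 23.05
ee_pos: [429.0, -181.5, 22.4]
orientation: [2.433, 1.987, 0.0]
ft_force: [-0.6, -0.1, -0.9]
width: 49.7
grasp_force: 30.0
```

Request:
apply_moves:
  targets:
    - {"tx": 0, "ty": 0, "tz": 0, "spin": 0}
    - {"tx": 0, "ty": 0, "tz": 0, "spin": 0}
    - {"tx": 0, "ty": 0, "tz": 0, "spin": 0}
    - {"tx": 0, "ty": 0, "tz": 0, "spin": 0}
    - {"tx": 0, "ty": 0, "tz": 0, "spin": 0}
    - {"tx": 0, "ty": 0, "tz": 0, "spin": 0}
    - {"tx": 0, "ty": 0, "tz": 0, "spin": 0}
    - {"tx": 0, "ty": 0, "tz": 0, "spin": 0}
  gripper: -1

```text
t: 23.85
ee_pos: [428.7, -181.4, 22.1]
orientation: [-2.433, -1.987, 0.0]
ft_force: [-0.2, -0.1, 0.1]
width: 88.1
grasp_force: 0.0
```

Request:
apply_moves:
  targets:
    - {"tx": 0, "ty": 0, "tz": 0.01, "spin": 0}
    - {"tx": 0, "ty": 0, "tz": 0.03, "spin": 0}
    - {"tx": 0, "ty": 0, "tz": 0.06, "spin": 0}
    - {"tx": 0, "ty": 0.02, "tz": 0.1, "spin": 4}
    - {"tx": 0, "ty": 0.06, "tz": 0.12, "spin": 8}
    - {"tx": 0, "ty": 0.1, "tz": 0.12, "spin": 12}
    - {"tx": 0, "ty": 0.14, "tz": 0.12, "spin": 13}
    - {"tx": 0, "ty": 0.16, "tz": 0.12, "spin": 13}

```text
t: 24.65
ee_pos: [428.4, -19.2, 143.2]
orientation: [2.19, 2.251, 0.001]
ft_force: [0.1, -0.1, 0.2]
width: 88.0
grasp_force: 0.0
```

Run:
```python
from h import *
o=ctrl.get_obs(); print(o["ee_pos"],o["orientation"],o["width"])
im=shot("scene"); im2=shot("top"); cv2.imwrite("pics/m.png",np.hstack([cv2.resize(im[260:440,260:470],None,fx=2.2,fy=2.2),cv2.resize(im2[180:360,310:450],None,fx=2.2,fy=2.2)])[:,:,::-1])
M["pl"]=M["carrier_plate"]; 
for c in("top","scene"):
  for n,g,z in(("long_cradle",(429,-181),0),("spoil_board",(429,-181),18),("carrier_plate",(587,-165),32),("fixture",(590,-165),0)):
    for o in ctrl.outline_of(n,c)[:2]: print(c,n,o["score"],np.round(o["box"]),fit(n,c,o["pixels"],g,z=z))
```

```text
[428.37881224 -19.21572026 143.18095302] [2.19033868e+00 2.25132242e+00 1.34416870e-03] 87.96975878699651
top long_cradle 0.8 [385. 278. 430. 312.] [428.5, -184.3, -0.24, 0.506]
top spoil_board 0.84 [388. 281. 420. 313.] [426.3, -181.6, -0.217, 0.593]
top carrier_plate 0.9 [341. 204. 427. 230.] [587.9, -164.2, 0.043, 0.98]
top fixture 0.95 [328. 194. 435. 241.] [587.4, -164.2, 0.051, 0.988]
scene long_cradle 0.64 [278. 329. 345. 430.] [429.2, -181.8, -0.18, 0.744]
scene spoil_board 0.64 [284. 332. 336. 414.] [429.1, -181.1, -0.204, 0.987]
scene carrier_plate 0.77 [356. 267. 446. 370.] [590.1, -164.4, 0.049, 0.978]
scene fixture 0.6 [339. 268. 460. 395.] [590.3, -165.3, 0.048, 0.986]
scene fixture 0.3 [279. 329. 343. 429.] [590.0, -165.0, -0.3, 0.0]
```

View pics/m.png

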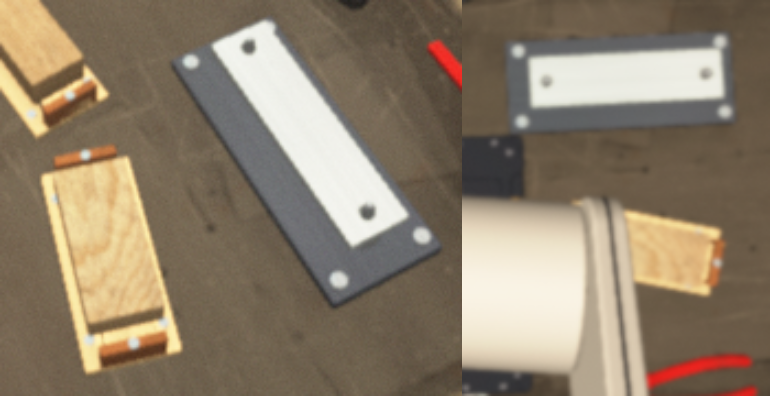

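The board is flat and centred on the long cradle. The plate is bare at about (589,-164.4), yaw 0.047. I'll grip it at its centre with the tips beneath it (z≈17.5).

Request:
apply_moves:
  targets:
    - {"tx": 0.02, "ty": -0.018, "tz": 0, "spin": 0.4}
    - {"tx": 0.05, "ty": -0.045, "tz": 0, "spin": 0.8}
    - {"tx": 0.08, "ty": -0.072, "tz": 0, "spin": 1.2}
    - {"tx": 0.11, "ty": -0.098, "tz": 0, "spin": 1.2}
    - {"tx": 0.14, "ty": -0.125, "tz": 0, "spin": 1.2}
    - {"tx": 0.158, "ty": -0.141, "tz": -0.02, "spin": 1.2}
    - {"tx": 0.1603, "ty": -0.143, "tz": -0.05, "spin": 1.2}
    - {"tx": 0.1603, "ty": -0.143, "tz": -0.07, "spin": 1.2}

```text
t: 25.95
ee_pos: [588.8, -165.9, 70.2]
orientation: [-2.171, -2.27, 0.001]
ft_force: [-0.0, 0.2, -0.3]
width: 87.9
grasp_force: 0.0
```

Request:
apply_moves:
  targets:
    - {"tx": 0, "ty": 0, "tz": -0.01, "spin": 0}
    - {"tx": 0, "ty": 0, "tz": -0.025, "spin": 0}
    - {"tx": 0, "ty": 0, "tz": -0.038, "spin": 0}
    - {"tx": 0, "ty": 0, "tz": -0.047, "spin": 0}
    - {"tx": 0, "ty": 0, "tz": -0.052, "spin": 0}
    - {"tx": 0, "ty": 0, "tz": -0.0545, "spin": 0}
    - {"tx": 0, "ty": 0, "tz": -0.0545, "spin": 0}
    - {"tx": 0, "ty": 0, "tz": -0.0545, "spin": 0}

```text
t: 26.75
ee_pos: [589.4, -164.5, 18.2]
orientation: [2.169, 2.272, 0.001]
ft_force: [0.9, -0.2, -0.4]
width: 87.7
grasp_force: 0.0
```

Request:
apply_moves:
  targets:
    - {"tx": 0, "ty": 0, "tz": 0, "spin": 0}
    - {"tx": 0, "ty": 0, "tz": 0, "spin": 0}
    - {"tx": 0, "ty": 0, "tz": 0, "spin": 0}
    - {"tx": 0, "ty": 0, "tz": 0, "spin": 0}
    - {"tx": 0, "ty": 0, "tz": 0, "spin": 0}
    - {"tx": 0, "ty": 0, "tz": 0, "spin": 0}
    - {"tx": 0, "ty": 0, "tz": 0, "spin": 0}
    - {"tx": 0, "ty": 0, "tz": 0, "spin": 0}
  gripper: 1

```text
t: 27.55
ee_pos: [589.1, -164.4, 17.7]
orientation: [2.169, 2.272, 0.0]
ft_force: [-0.6, 0.4, -0.3]
width: 45.8
grasp_force: 30.0
```

No side force on closing. I'll lift slowly and straight up.

Request:
apply_moves:
  targets:
    - {"tx": 0, "ty": 0, "tz": 0.002, "spin": 0}
    - {"tx": 0, "ty": 0, "tz": 0.005, "spin": 0}
    - {"tx": 0, "ty": 0, "tz": 0.009, "spin": 0}
    - {"tx": 0, "ty": 0, "tz": 0.013, "spin": 0}
    - {"tx": 0, "ty": 0, "tz": 0.017, "spin": 0}
    - {"tx": 0, "ty": 0, "tz": 0.021, "spin": 0}
    - {"tx": 0, "ty": 0, "tz": 0.024, "spin": 0}
    - {"tx": 0, "ty": 0, "tz": 0.026, "spin": 0}

```text
t: 28.35
ee_pos: [589.2, -164.5, 44.1]
orientation: [2.169, 2.272, 0.0]
ft_force: [0.4, -0.3, -2.5]
width: 45.7
grasp_force: 30.0
```

Request:
apply_moves:
  targets:
    - {"tx": 0, "ty": 0, "tz": 0.008, "spin": 0}
    - {"tx": 0, "ty": 0, "tz": 0.02, "spin": 0}
    - {"tx": 0, "ty": 0, "tz": 0.035, "spin": 0}
    - {"tx": 0, "ty": 0, "tz": 0.05, "spin": 0}
    - {"tx": 0, "ty": 0, "tz": 0.065, "spin": 0}
    - {"tx": 0, "ty": 0, "tz": 0.075, "spin": 0}
    - {"tx": 0, "ty": 0, "tz": 0.08, "spin": 0}
    - {"tx": 0, "ty": 0, "tz": 0.08, "spin": 0}

```text
t: 29.15
ee_pos: [589.4, -164.6, 124.6]
orientation: [2.168, 2.271, 0.001]
ft_force: [-0.8, -0.2, -2.0]
width: 45.8
grasp_force: 30.0
```

Run:
```python
from h import *
o=ctrl.get_obs(); print(o["ee_pos"],o["orientation"],o["width"])
im=shot("scene"); cv2.imwrite("pics/n.png",cv2.resize(im[180:400,320:500],None,fx=2.7,fy=2.7)[:,:,::-1])
for o in ctrl.outline_of("carrier_plate","scene")[:2]: print(o["score"],np.round(o["box"]),[fit("carrier_plate","scene",o["pixels"],(589,-164,.047),z=z) for z in (136,138,140)])
for c in("top","scene"):
  for o in ctrl.outline_of("plate_rest",c)[:1]: print(c,o["score"],fit("plate_rest",c,o["pixels"],(631,136)))
```

```text
[ 589.42967132 -164.57302312  124.62044876] [2.16842718e+00 2.27146821e+00 1.02299579e-03] 45.82990376592485
0.84 [375. 230. 458. 336.] [[592.2, -165.0, 0.029, 0.56], [591.1, -166.2, 0.036, 0.557], [590.4, -165.8, 0.032, 0.557]]
0.64 [277. 326. 343. 430.] [[589.0, -164.0, 0.047, 0.0], [589.0, -164.0, 0.047, 0.0], [589.0, -164.0, 0.047, 0.0]]
top 0.94 [630.0, 136.1, 0.146, 0.964]
scene 0.83 [631.4, 136.8, 0.136, 0.945]
```

View pics/n.png

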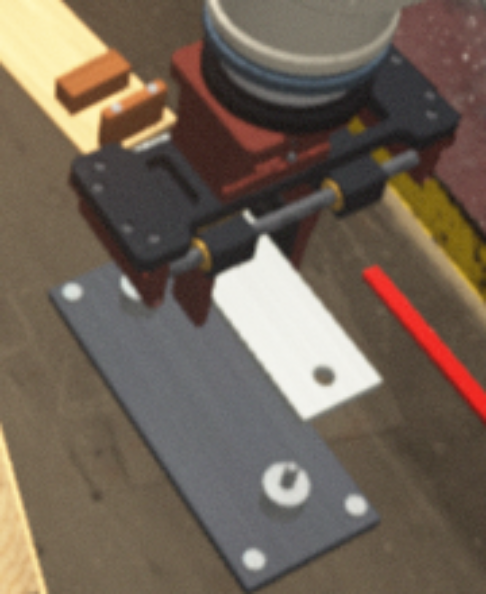

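The plate is clear of the pins and level. Carrying it to the plate rest.

Request:
apply_moves:
  targets:
    - {"tx": 0.002, "ty": 0.012, "tz": 0, "spin": 0.3}
    - {"tx": 0.006, "ty": 0.04, "tz": 0, "spin": 0.8}
    - {"tx": 0.011, "ty": 0.075, "tz": 0, "spin": 1.4}
    - {"tx": 0.016, "ty": 0.112, "tz": 0, "spin": 2.1}
    - {"tx": 0.021, "ty": 0.15, "tz": 0, "spin": 2.8}
    - {"tx": 0.026, "ty": 0.188, "tz": 0, "spin": 3.5}
    - {"tx": 0.031, "ty": 0.225, "tz": 0, "spin": 4.2}
    - {"tx": 0.036, "ty": 0.257, "tz": 0, "spin": 4.8}

```text
t: 30.15
ee_pos: [624.6, 95.4, 123.2]
orientation: [-2.07, -2.362, 0.001]
ft_force: [0.1, 0.3, -2.5]
width: 45.5
grasp_force: 30.0
```

Request:
apply_moves:
  targets:
    - {"tx": 0.004, "ty": 0.028, "tz": 0, "spin": 0.5}
    - {"tx": 0.006, "ty": 0.041, "tz": 0, "spin": 0.8}
    - {"tx": 0.006, "ty": 0.0437, "tz": -0.01, "spin": 0.8}
    - {"tx": 0.006, "ty": 0.0437, "tz": -0.025, "spin": 0.8}
    - {"tx": 0.006, "ty": 0.0437, "tz": -0.04, "spin": 0.8}
    - {"tx": 0.006, "ty": 0.0437, "tz": -0.05, "spin": 0.8}
    - {"tx": 0.006, "ty": 0.0437, "tz": -0.055, "spin": 0.8}
    - {"tx": 0.006, "ty": 0.0437, "tz": -0.055, "spin": 0.8}

```text
t: 30.95
ee_pos: [630.4, 135.4, 67.4]
orientation: [-2.056, -2.374, 0.003]
ft_force: [0.1, 0.2, -0.6]
width: 45.5
grasp_force: 30.0
```

Run:
```python
from h import *
o=ctrl.get_obs(); print(o["ee_pos"],o["orientation"],o["width"])
im=shot("scene");im2=shot("top"); cv2.imwrite("pics/o.png",np.hstack([cv2.resize(im[120:260,270:400],None,fx=3.5,fy=3.5),cv2.resize(im2[150:290,170:250],None,fx=3.5,fy=3.5)])[:,:,::-1])
```

```text
[630.38781581 135.44599338  67.39091278] [-2.05598979 -2.37375465  0.00255278] 45.54302072549931
```

View pics/o.png

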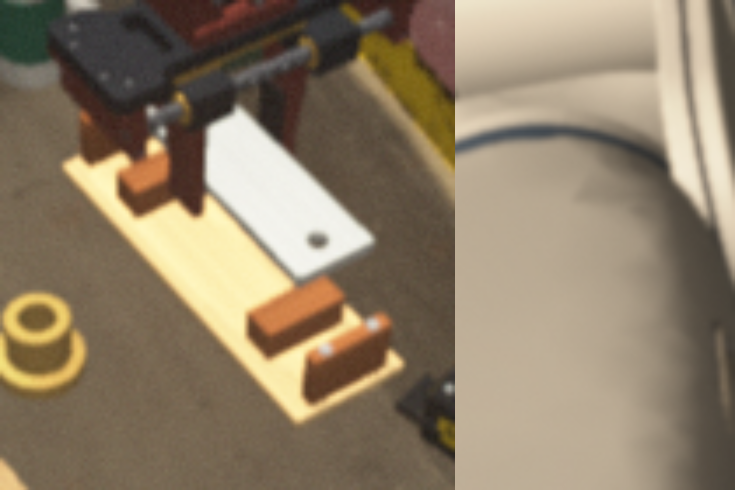

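Plate aligned above the rest, level. Lowering and releasing.

Request:
apply_moves:
  targets:
    - {"tx": 0, "ty": 0, "tz": -0.012, "spin": 0}
    - {"tx": 0, "ty": 0, "tz": -0.025, "spin": 0}
    - {"tx": 0, "ty": 0, "tz": -0.036, "spin": 0}
    - {"tx": 0, "ty": 0, "tz": -0.044, "spin": 0}
    - {"tx": 0, "ty": 0, "tz": -0.049, "spin": 0}
    - {"tx": 0, "ty": 0, "tz": -0.0515, "spin": 0}
    - {"tx": 0, "ty": 0, "tz": -0.0525, "spin": 0}
    - {"tx": 0, "ty": 0, "tz": -0.0525, "spin": 0}

```text
t: 31.85
ee_pos: [631.2, 136.3, 16.3]
orientation: [2.056, 2.375, 0.0]
ft_force: [-1.2, 0.2, -0.6]
width: 45.7
grasp_force: 30.0
```

Request:
apply_moves:
  targets:
    - {"tx": 0, "ty": 0, "tz": 0, "spin": 0}
    - {"tx": 0, "ty": 0, "tz": 0, "spin": 0}
    - {"tx": 0, "ty": 0, "tz": 0, "spin": 0}
    - {"tx": 0, "ty": 0, "tz": 0, "spin": 0}
    - {"tx": 0, "ty": 0, "tz": 0, "spin": 0}
    - {"tx": 0, "ty": 0, "tz": 0, "spin": 0}
    - {"tx": 0, "ty": 0, "tz": 0, "spin": 0}
    - {"tx": 0, "ty": 0, "tz": 0, "spin": 0}
  gripper: -1

```text
t: 32.65
ee_pos: [631.0, 136.3, 16.1]
orientation: [-2.056, -2.376, 0.0]
ft_force: [-0.6, -0.0, 0.8]
width: 87.8
grasp_force: 0.0
```

Request:
apply_moves:
  targets:
    - {"tx": 0, "ty": 0, "tz": 0.01, "spin": 0}
    - {"tx": 0, "ty": 0, "tz": 0.03, "spin": 0}
    - {"tx": 0, "ty": 0, "tz": 0.06, "spin": 0}
    - {"tx": 0, "ty": -0.01, "tz": 0.1, "spin": 0}
    - {"tx": 0, "ty": -0.04, "tz": 0.14, "spin": 0}
    - {"tx": -0.01, "ty": -0.08, "tz": 0.16, "spin": 0}
    - {"tx": -0.02, "ty": -0.12, "tz": 0.16, "spin": 0}
    - {"tx": -0.03, "ty": -0.16, "tz": 0.16, "spin": 0}

```text
t: 33.45
ee_pos: [601.2, -25.0, 178.3]
orientation: [2.053, 2.374, 0.003]
ft_force: [-0.5, -0.7, 0.8]
width: 87.5
grasp_force: 0.0
```

Request:
apply_moves:
  targets:
    - {"tx": 0, "ty": -0.04, "tz": 0, "spin": 0}
    - {"tx": 0, "ty": -0.08, "tz": 0, "spin": 0}
    - {"tx": 0, "ty": -0.12, "tz": 0, "spin": 0}
    - {"tx": 0, "ty": -0.16, "tz": 0, "spin": 0}
    - {"tx": 0, "ty": -0.19, "tz": 0, "spin": 0}
    - {"tx": 0, "ty": -0.2, "tz": 0, "spin": 0}
    - {"tx": 0, "ty": -0.2, "tz": 0, "spin": 0}
    - {"tx": 0, "ty": -0.2, "tz": 0, "spin": 0}

```text
t: 34.25
ee_pos: [600.9, -222.8, 176.3]
orientation: [-2.055, -2.375, -0.0]
ft_force: [0.2, 1.1, -0.0]
width: 87.6
grasp_force: 0.0
```

Run:
```python
from h import *
o=ctrl.get_obs(); print(o["ee_pos"],o["width"],o["ft_force"])
im=shot("scene");im2=shot("top"); cv2.imwrite("pics/p.png",im[:,:,::-1])
for c in("top","scene"):
  for n,g,z in(("carrier_plate",(631,136),30),("plate_rest",(631,136),0),("timber_block",(444,-10),18),("spoil_board",(429,-181),18),("drill_bush",(430,186),18)):
    for o in ctrl.outline_of(n,c)[:2]: print(c,n,round(o["score"],2),np.round(o["box"]),fit(n,c,o["pixels"],g,z=z))
```

```text
[ 600.88888186 -222.78566313  176.32705301] 87.57721688973118 [ 0.21121671  1.12991686 -0.01634281]
top carrier_plate 0.78 [195. 180. 282. 212.] [629.6, 136.4, 0.143, 0.975]
top plate_rest 0.77 [185. 176. 293. 225.] [629.4, 134.3, 0.152, 0.975]
top timber_block 0.68 [288. 270. 332. 300.] [441.6, -10.3, 0.156, 0.943]
top timber_block 0.62 [199. 277. 232. 310.] [444.0, -10.0, -0.3, 0.0]
top spoil_board 0.89 [366. 276. 422. 314.] [426.6, -181.3, -0.218, 0.962]
top spoil_board 0.37 [282. 266. 338. 306.] [429.0, -181.0, -0.3, 0.0]
top drill_bush 0.91 [238. 240. 263. 267.] [430.0, 186.0, -0.3, 0.0]
top drill_bush 0.48 [204. 285. 222. 303.] [427.6, 186.9, 0.01, 0.972]
scene plate_rest 0.88 [289. 144. 385. 241.] [631.0, 135.5, 0.148, 0.975]
scene timber_block 0.55 [250. 249. 296. 308.] [444.2, -10.6, 0.147, 0.976]
scene spoil_board 0.66 [283. 331. 331. 414.] [429.5, -181.3, -0.206, 0.989]
scene drill_bush 0.8 [212. 187. 234. 211.] [429.8, 187.6, -0.043, 0.922]
scene drill_bush 0.7 [267. 204. 296. 232.] [430.0, 186.0, -0.3, 0.0]
```

View pics/p.png

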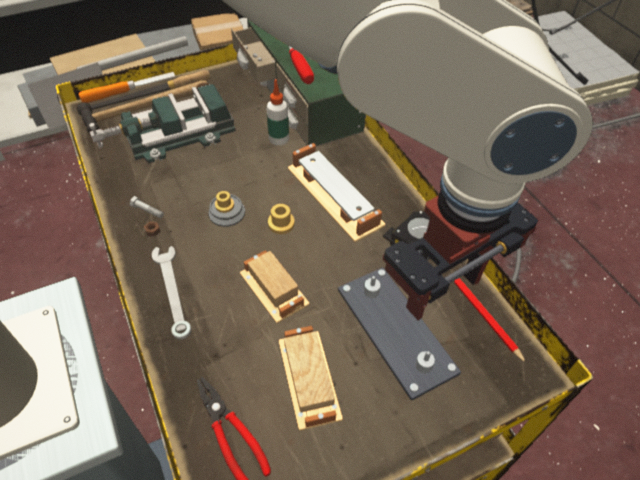

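All four pieces are in place: bush (226,203), block (272,277), board (309,372), plate (336,188). The gripper is clear of everything, so I'm handing in.

```bash
python3 -c "
from workcell import ctrl
print(ctrl.close_job())"
```

```text
the job is handed in; nothing more can be done
None
```

The job is handed in, verdict not shown: all four pieces lie on their holders, each within about 4 mm of centre by my camera measurements, and the gripper was open and clear.

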